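Load a clevis on the welding turntable and index it to the torch

TASK

The steel clevis stands upside down on the bench. Turn it over so that its two legs point up and set it, without dropping it, fully home in the empty nest of the welding turntable; then turn the table (the upright post is its handle) one third of a turn counter-clockwise seen from above, past one click to the second, so that the clevis stands under the torch with the table resting in its click stop. Leave the hammer, the brush and the tin where they are.

Things in the scene. Friction and masses are not known exactly. Their poses are not given: they have to be found in the camera images.
- clevis: Loose steel U, 0.6 kg: foot 70 x 50 x 6 mm, two 6 mm legs along its long sides, 70 mm tall in all; dark marks on the legs are not holes. Origin: centre of the foot's underside; z towards the leg ends, x along the 70 mm length, y across the legs (outer faces 50 mm apart). Centre of mass at z = 28 mm. Starts on its leg ends, z down, x within 0.5 rad of world x. Also stands steadily on either end.
- nest (a point): Centre of the empty nest, on the disc's top face 47 mm above the bench: the clevis's origin belongs here, either end first. x is along the nest's 70 mm length and points to the pivot, 75 mm away; z up. Starts on the robot's side of the disc. Blocks 7 mm high leave 3 mm of play on each side of the foot. The other two nests hold clevises fixed to the disc.
- handle (a point): Centre of the top of the handle: a plain round upright steel post, 22 mm in diameter, 83 mm tall above the disc (top 130 mm above the bench), fixed to the disc 110 mm from the pivot. Seen from above it is a sixth of a turn clockwise from the empty nest, between it and a filled one.
- pivot (a point): Fixed point on the turntable's vertical axis, level with the disc's top face (47 mm above the bench). Its x axis points from the empty nest's place at joint value 0 to the pivot; z up. The disc is 260 mm across, with a hub 44 mm across and 10 mm high.
- torch_tip (a point): Lower end of the fixed copper torch nozzle, 18 mm across, 190 mm above the bench and 75 mm from the pivot, straight above the place where the loaded nest must end, at the far right of the disc. Its neck leans outward and up to an arm 300 mm above the bench on a column 185 mm from the pivot.
- turntable (a joint): Disc angle in rad, growing counter-clockwise seen from above; starts near 0, a click stop. Stops every 1.047 (1/6 turn); the torch is at 2.094, the second click. The detent resists with up to 0.55 N m (most at 0.26 from a stop), and from less than half way draws the released disc to the nearest stop, within 0.02. Drag 0.05 N m plus 0.3 N m s/rad. Hard ends at -0.6 and 3.3.
- hammer: Bystander: hammer lying on the bench beyond the clevis. Origin on its underside.
- brush: Bystander: flat brush with a wooden handle, lying on the bench to the left. Origin on its underside.
- tin: Bystander: grey tin, 60 mm across and 70 mm tall, upright at the far left. Origin at the centre of its underside.
There are look-alikes about, which are no part of the job. Leave any green, orange or pink look-alike of the clevis alone.

How it is judged:
By the outcome, as a careful person would: the job done as asked, in the order asked, and still so for the second after the job is handed in, with the robot touching nothing.
It also fails if it takes over 72 s, if anything falls off the work surface, if the arm or the gripper's body presses on something with over 40 N, if the wrist force passes 120 N, or if a joint passes its speed limit or range.

ROBOT

A 6-joint arm with a two-finger parallel gripper is mounted at the origin on the work surface. World frame = base frame: x ahead of the robot, y to its left, z up, the work surface at z = 0. Lengths are in m, angles in rad, forces in N, time in s.
With the tool pointing down it reaches from about 0.3 to 0.775 m from the base axis. Payload 14.6 kg.
Tool frame: the origin (TCP) lies on the centre line of the jaws, within the pads' length; the fingertips stand 22 mm ahead of it and the grasp point (between the pads) lies 3 mm ahead of it; x points along the fingers, y is the direction in which the jaws open and shut, and the axes are right-handed (so a half turn about x gives the same grasp; the last joint's range is limited). The gripper opens to 94 mm and grips with 3 to 60 N. Pads are 16 mm wide; open, the fingers measure 119 mm over their backs; the gripper's body (75 mm by 177 mm) begins 78 mm behind the grasp point.
Start: joints at [-1.4, 0.3, 1.521, -0, 1.321, -0.067], TCP at [0.13, -0.535, 0.227] pointing down, gripper open.
Joint ranges: [-3.03, 3.03], [-0.79, 2.21], [0.23, 2.52], [-1.04, 4.18], [0, 3.07], [-2.55, 2.55]. Speed limits (rad/s): [2.22, 2.22, 2.57, 3.14, 3.14, 3.14].

INTERFACE

Orientations are given as a rotation vector (axis times angle).
In Python, from plant import arm, imaging, job gives the robot as it stands.
- The arm moves only by the tool step_arm, never from a script. Its argument "increments" is one flat list of numbers, 5 for each row, row after row: the opening, from 0 (shut) to 1 (fully open), then the shift along the tool's x, y, z in mm, then the turn about the tool's x in rad. A call has exactly 5 rows; each row is the pose to reach, as a shift and turn from the pose commanded when the call began, along the tool's axes at that moment; what a row does not reach only later rows make up. A row lasts 1/8 s, in which the tool goes at most 62.5 mm and 10.7 degrees, less where a joint would pass 70% of its speed; a pose out of reach is approached as far as the arm can. A call with a gripper value outside its range is refused whole. The fingers move at their own pace and stop on an object; "squeeze" is the grip in N (left out, the last holds). Time passes only in rows, so rows that repeat a pose let the fingers close, or fill a call up. It gives the time, the measured TCP pose, the force and the opening at its end, in the units of the state.
- arm.state(): the state, without advancing time (a new reading comes with each control period).
- imaging.read_camera(name): name is "scene" or "top"; returns a dict with "pixels" (480x640x3 uint8, red, green, blue), "z_map" (480x640 float32, m along the optical axis (not along the pixel's ray), 0 where there is no reading), "vertical_fov" (degrees; the focal length in pixels is half the picture's height over the tangent of half this angle, whatever the lens; pixels are square), "cx", "cy" (the principal point, pixels), "k1" (the pictures are not rectified: a ray, as slopes to the right and down, at radius r is drawn at 1 + k1 r^2 times it, then the intrinsics apply), "extrinsics" (4x4, takes a point from world to camera coordinates). Camera axes: x right, y down, z forward; pixel columns grow to the right and rows downward; lengths in m; the calibration is good to about 2 mm. A picture is of the moment at which its call begins.
- job.close_job(): hands the job in, once; it reports no verdict.
The state is a dict: "t": time; "qpos": joint angles; "dq": joint speeds; "joint_torque": joint torques, N m; "eef_pos": TCP position; "eef_rot": TCP orientation; "wrist_force": force on the tool from outside, world axes, zero at the start; "wrist_torque": the same for the moment, N m; "grip_width": finger opening in m.
Only numpy, scipy, OpenCV 4.12 (cv2) and the standard library are available. Lean on these libraries where they do the work, as an engineer would, in place of code of your own. Each camera call takes 0.05 s, during which the arm holds its last target. There are 200 camera calls.

## Working session

There is one attempt and no reset: what is moved stays moved. The work goes in short steps, Python scripts to look and compute and a tool call to move; the robot and the scene stay as the last step left them, time stands still between calls to the robot, and variables do not carry over. Pictures are saved under pics/ and viewed, about 8 in all and at most 12, crops included, and the job is handed in when it is done.

Besides the shell and the picture viewer there is one more tool, called as a command line: name --argument value ..., lists and objects as JSON in quotes. step_arm: Moves the arm, as the interface text tells. Its arguments: {"type":"object","properties":{"increments":{"type":"array","items":{"type":"number"}},"squeeze":{"type":"number"}},"required":["increments"]}

```bash
ls; mkdir -p pics; cat > h.py <<'E'
import numpy as np, cv2
from plant import arm, imaging, job
from scipy.spatial.transform import Rotation as R
def K(c):
    f=240/np.tan(np.radians(c["vertical_fov"])/2)
    return np.array([[f,0,c["cx"]],[0,f,c["cy"]],[0,0,1.]]),np.array([c["k1"],0,0,0,0.])
def rays(c,uv):
    k,d=K(c); p=cv2.undistortPoints(np.array(uv,float).reshape(-1,1,2),k,d).reshape(-1,2)
    return np.c_[p,np.ones(len(p))]
def toworld(c,pc):
    E=np.array(c["extrinsics"]); return (pc-E[:3,3])@E[:3,:3]
def onplane(c,uv,z):
    o=toworld(c,np.zeros((1,3)))[0]; d=toworld(c,rays(c,uv))-o
    return o+d*((z-o[2])/d[:,2:])
def cloud(c):
    v,u=np.mgrid[:480,:640]; r=rays(c,np.c_[u.ravel(),v.ravel()])
    return toworld(c,r*c["z_map"].reshape(-1,1)).reshape(480,640,3)
def proj(c,P):
    k,d=K(c);E=np.array(c["extrinsics"]);return cv2.projectPoints(np.array(P,float).reshape(-1,1,3),cv2.Rodrigues(E[:3,:3])[0],E[:3,3],k,d)[0].reshape(-1,2)
def shot(n,tag):
    c=imaging.read_camera(n); cv2.imwrite(f"pics/{tag}.png",c["pixels"][:,:,::-1]); np.save(f"pics/{tag}.npy",c,allow_pickle=True); return c
def load(tag): return np.load(f"pics/{tag}.npy",allow_pickle=True).item()
E
python3 - <<'E'
from h import *
for n in("scene","top"):
    c=shot(n,n+"0"); print(n,c["vertical_fov"],c["k1"],toworld(c,np.zeros((1,3))),np.array(c["extrinsics"])[:3,:3].round(2).tolist(),(c["z_map"]>0).mean())
print(arm.state())
E
```

```text
pics
scene 47.397779332260306 -0.025446489573091886 [[1.34654206 0.13922966 0.68367338]] [[-0.02, 1.0, 0.01], [0.58, 0.02, -0.82], [-0.82, -0.01, -0.58]] 0.9960481770833334
top 53.67344185681839 -0.035895731221129185 [[0.43655473 0.12195843 1.09139426]] [[-0.01, -1.0, 0.02], [-0.99, 0.01, -0.13], [0.13, -0.02, -0.99]] 0.9958626302083333
{'t': 0.1, 'qpos': array([-1.39959428e+00,  3.00395952e-01,  1.52152348e+00, -1.95788976e-05,
        1.32069582e+00, -6.65982134e-02]), 'dq': array([ 0.00100616, -0.00173401, -0.00019708,  0.00072945,  0.00064863,
        0.00010306]), 'joint_torque': array([ 1.10610115e-03, -5.32646334e+01, -3.53282797e+01,  7.09521957e-02,
        2.35550426e-02, -3.87940679e-05]), 'eef_pos': array([ 0.12951784, -0.53431195,  0.2269519 ]), 'eef_rot': array([ 2.09558653,  0.25143726, -2.09573934]), 'wrist_force': array([ 0.87143717,  0.80554098, -0.48282114]), 'wrist_torque': array([-0.01533379, -0.02565187, -0.01409143]), 'grip_width': 0.09387103988605504}
```

View pics/scene0.png

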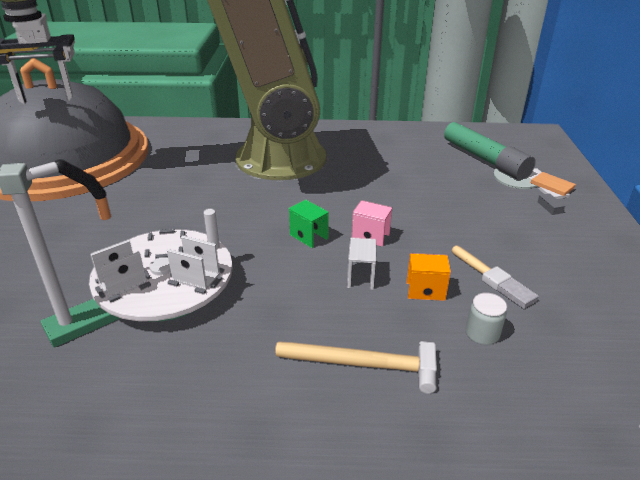

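View pics/top0.png

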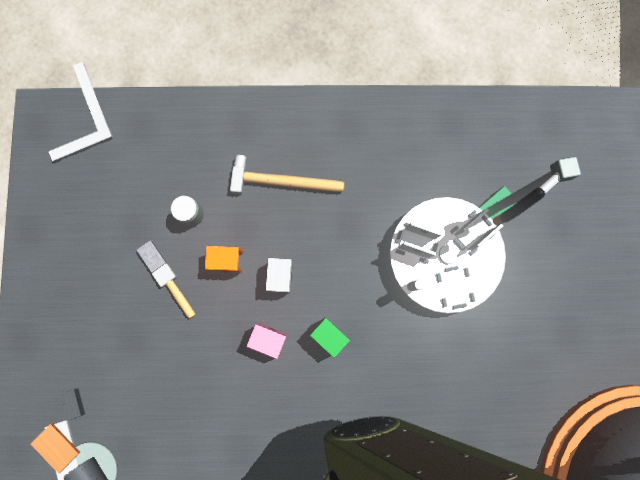

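Candidates for the clevis: the steel-grey U, scene (362,262) / top (279,275); green block, scene (309,222) / top (330,338); pink, scene (372,222) / top (267,341); orange, scene (429,278) / top (223,259). There are also two filled clevises fixed on the disc at scene (120,270) and (190,262). By the description it is the grey one. The empty nest shows at top (459,297), the post at about (419,285), and the torch at the upper right of the disc.

```bash
python3 - <<'E'
from h import *
c=load("top0"); P=cloud(c); s=load("scene0"); Q=cloud(s)
# clevis from top: height slice near (279,275)
def win(P,m,u,v,r): 
    w=np.zeros(m.shape,bool); w[v-r:v+r,u-r:u+r]=1; return m&w
m=win(P,(P[...,2]>.06)&(P[...,2]<.08),279,275,28)
X=P[m]; print("clevis top z",np.median(X[:,2]),m.sum())
r=cv2.minAreaRect((X[:,:2]*1000).astype(np.float32)); print("depth rect",r)
g=c["pixels"].min(2); mm=win(P,(g>150),279,275,28).astype(np.uint8)
cn=max(cv2.findContours(mm,0,2)[0],key=cv2.contourArea).reshape(-1,2)
print("colour rect",cv2.minAreaRect((onplane(c,cn,.07)[:,:2]*1000).astype(np.float32)))
ms=win(Q,(Q[...,2]>.062)&(Q[...,2]<.08),362,250,25); print("scene rect",cv2.minAreaRect((Q[ms][:,:2]*1000).astype(np.float32)),np.median(Q[ms][:,2]))
# disc
m=(P[...,2]>.040)&(P[...,2]<.053)&(P[...,1]<-.02); m=win(P,m,447,254,75)
cn=max(cv2.findContours((m|win(P,P[...,2]>.04,447,254,56)).astype(np.uint8),0,2)[0],key=cv2.contourArea).reshape(-1,2)
w=win(P,g>175,447,254,70).astype(np.uint8); cn=cv2.convexHull(max(cv2.findContours(w,0,2)[0],key=cv2.contourArea)).reshape(-1,2)
W=onplane(c,cn,.047)[:,:2]*1000; print("disc",cv2.minEnclosingCircle(W.astype(np.float32)),cv2.fitEllipse(W.astype(np.float32)))
for nm,A in(("top",P),("scene",Q)):
    h=(A[...,2]>.12)&(A[...,2]<.134)&(A[...,1]<-.05)&(A[...,1]>-.35)&(A[...,0]<.5)&(A[...,0]>.25); 
    print("handle",nm,h.sum(),np.median(A[h],0),A[h].min(0),A[h].max(0))
    t=(A[...,2]>.185)&(A[...,2]<.23)&(A[...,1]<-.1)&(A[...,1]>-.4)&(A[...,0]>.38)&(A[...,0]<.7);print("torch",t.sum(),np.median(A[t],0) if t.any() else '')
a=arm.state(); print(R.from_rotvec(a["eef_rot"]).as_matrix().round(3))
k=cv2.resize(c["pixels"][185:325,380:520,::-1],(560,560),interpolation=2);k2=cv2.resize(s["pixels"][225:305,330:400,::-1],None,fx=7,fy=7,interpolation=2)[:560,:240*2]
cv2.imwrite("pics/crop1.png",cv2.resize(np.hstack([k,k2[:560]]),(800,430)))
E
```

```text
clevis top z 0.07054597407777519 764
depth rect ((508.3043212890625, 200.1976318359375), (50.21691131591797, 69.96875762939453), 85.59552001953125)
colour rect ((507.6390075683594, 199.07872009277344), (51.424827575683594, 71.32378387451172), 85.34363555908203)
scene rect ((507.1943359375, 200.30368041992188), (49.83791732788086, 75.49100494384766), 85.40081024169922) 0.07015257625472851
disc ((555.2821044921875, -181.74044799804688), 136.65867614746094) ((551.5696411132812, -177.97442626953125), (258.9649963378906, 263.487548828125), 28.630661010742188)
handle top 99 [ 0.48059222 -0.09044473  0.13027683] [ 0.47046852 -0.10109151  0.12013437] [ 0.49097855 -0.07948582  0.13371173]
torch 145 [ 0.66184129 -0.30698221  0.20820798]
handle scene 105 [ 0.4868864  -0.08986652  0.12924006] [ 0.47161461 -0.10061061  0.1200357 ] [ 0.49451846 -0.08001     0.13272268]
torch 654 [ 0.67371106 -0.30730918  0.20913392]
[[-0.     0.236 -0.972]
 [ 0.001 -0.972 -0.236]
 [-1.    -0.001 -0.   ]]
```

View pics/crop1.png

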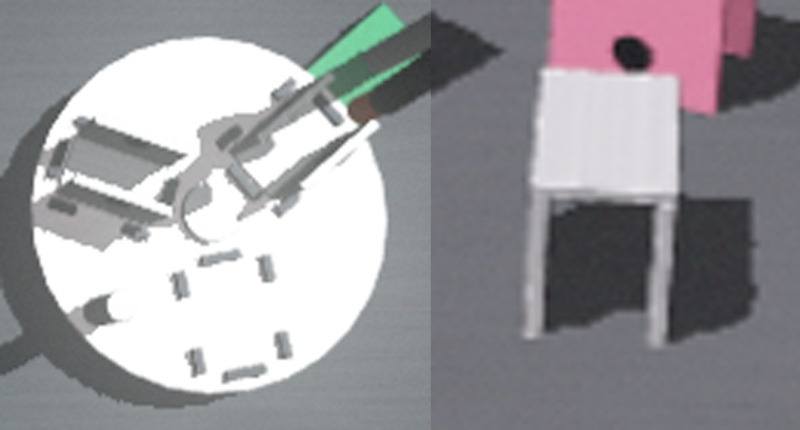

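The crop confirms the choice: the grey U stands on its leg ends, with its open ends facing ±x, and the post and empty nest are as described. The tool can only yaw, so I'll pivot the clevis about the jaw axis in a light grip, using the bench.

```bash
cat >> h.py <<'E'
def go(p,yaw=None):
    """increments (mm, tool axes, rad) from the present pose to TCP p; yaw = world heading of tool y, deg"""
    a=arm.state(); M=R.from_rotvec(a["eef_rot"]).as_matrix()
    d=M.T@(np.array(p)-a["eef_pos"])*1000; h=np.degrees(np.arctan2(M[1,1],M[0,1]))
    t=0 if yaw is None else -np.radians((yaw-h+180)%360-180)
    print("t %.2f pos %s yaw %.1f q %s F %s w %.4f"%(a["t"],a["eef_pos"].round(4),h,a["qpos"].round(2),a["wrist_force"].round(1),a["grip_width"])); print("inc",d.round(1),round(t,3)); return d
E
python3 - <<'E'
from h import *
c=load("top0")
b=380+np.array([[220,257],[244,373],[180,285],[265,268],[196,362],[283,345]])/3.077; b[:,1]+=185-380
W=onplane(c,b,.054)[:,:2]*1000; print(W.round(1)); print("nest",W.mean(0),W[:2].mean(0),W[2:].mean(0)); d=W[0]-W[1]; print(np.degrees(np.arctan2(d[1],d[0])))
u=np.array([np.cos(np.radians(-4.5)),np.sin(np.radians(-4.5))]); 
p=np.array([.5075,.200])-.018*u; print(p); go([*p,.12],-94.5)
P=cloud(c)
for n,(x,y) in dict(orange=(223,259),pink=(267,341),green=(330,338),hammer=(293,183)).items():
    q=P[y-22:y+22,x-24:x+24].reshape(-1,3); q=q[q[:,2]>.012]; print(n,q.min(0).round(3),q.max(0).round(3))
E
```

```text
[[ 517.3 -181.3]
 [ 434.4 -194.7]
 [ 497.6 -151.5]
 [ 509.  -213.6]
 [ 442.7 -160.6]
 [ 453.8 -223.8]]
nest [ 475.80459908 -187.5799364 ] [ 475.86085397 -188.0129833 ] [ 475.77647163 -187.36341294]
9.219722985464193
[0.48955549 0.20141226]
t 0.10 pos [ 0.1295 -0.5343  0.227 ] yaw -76.4 q [-1.4   0.3   1.52 -0.    1.32 -0.07] F [ 0.9  0.8 -0.5] w 0.0939
inc [ 107.6 -630.1 -523.2] 0.316
orange [0.437 0.122 0.012] [0.571 0.357 1.091]
pink [0.331 0.122 0.012] [0.437 0.268 1.091]
green [0.334 0.05  0.015] [0.437 0.133 1.091]
hammer [0.437 0.115 0.012] [0.746 0.225 1.091]
```

step_arm --increments '[1,0,-47,-39,0.06,1,0,-94,-78,0.12,1,0,-141,-117,0.18,1,0,-188,-156,0.24,1,0,-235,-195,0.316]' --squeeze 8

```text
t: 0.72
eef_pos: [0.264, -0.2583, 0.2274]
eef_rot: [-2.18, 0.088, 2.18]
wrist_force: [1.3, -0.8, 0.7]
grip_width: 0.0938
```

```bash
python3 -c "
from h import *
go([.4896,.2014,.12],-94.5)"
```

```text
t 0.72 pos [ 0.264  -0.2583  0.2274] yaw -94.6 q [-0.87 -0.12  1.98  0.    1.28  0.78] F [ 1.3 -0.8  0.7] w 0.0938
inc [ 107.4 -476.5 -187.6] -0.003
```

step_arm --increments '[1,0,-54,-21,0,1,0,-108,-42,0,1,0,-162,-63,0,1,0,-216,-84,0,1,0,-270,-105,0]'

```text
t: 1.35
eef_pos: [0.3899, 0.0028, 0.2275]
eef_rot: [-2.182, 0.085, 2.181]
wrist_force: [0.5, -0.3, 0.5]
grip_width: 0.0936
```

step_arm --increments '[1,0,-54,-21,0,1,0,-108,-42,0,1,0,-162,-63,0,1,30,-206,-82,0,1,60,-206,-82,0]'

```text
t: 1.98
eef_pos: [0.4877, 0.2021, 0.1658]
eef_rot: [-2.182, 0.082, 2.184]
wrist_force: [-0.2, 0.5, 0.2]
grip_width: 0.0941
```

```bash
python3 -c "
from h import *
go([.4896,.2014,.028],-94.5)
c=shot('scene','s1')"
```

```text
t 1.98 pos [0.4877 0.2021 0.1658] yaw -94.3 q [0.32 0.31 1.66 0.   1.17 1.97] F [-0.2  0.5  0.2] w 0.0941
inc [137.8   0.5  -2. ] 0.003
```

View pics/s1.png

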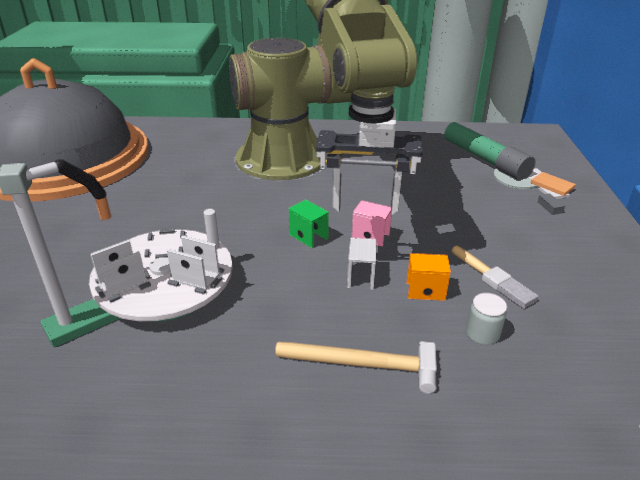

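The open jaws are above the grey clevis at (363,200), clear of the orange block at (429,278). Descending and closing lightly.

step_arm --increments '[1,40,0,-2,0,1,80,0,-2,0,1,110,0,-2,0,1,128,0,-2,0,1,138,0,-2,0]'

```text
t: 2.65
eef_pos: [0.4895, 0.1994, 0.0293]
eef_rot: [-2.181, 0.086, 2.181]
wrist_force: [0.6, 0.1, 0.6]
grip_width: 0.0937
```

step_arm --increments '[0.4,0,0,0,0,0.4,0,0,0,0,0.3,0,0,0,0,0.3,0,0,0,0,0.3,0,0,0,0]' --squeeze 8

```text
t: 3.28
eef_pos: [0.4895, 0.1999, 0.0298]
eef_rot: [-2.182, 0.085, 2.181]
wrist_force: [-1.1, 3.2, 2.6]
grip_width: 0.0502
```

```bash
python3 -c "
from h import *
go([.4896,.2014,.028],-94.5)"
```

```text
t 3.27 pos [0.4895 0.1999 0.0298] yaw -94.5 q [0.32 0.51 1.75 0.   0.89 1.97] F [-1.1  3.2  2.6] w 0.0502
inc [ 1.8 -1.5 -0. ] 0.0
```

step_arm --increments '[0.3,-7,0,-4,0,0.3,-13,0,-9,0,0.3,-19,0,-15,0,0.3,-23,0,-21,0,0.3,-23,0,-21,0]'

```text
t: 3.9
eef_pos: [0.5108, 0.1979, 0.0527]
eef_rot: [-2.182, 0.085, 2.181]
wrist_force: [-1.3, 0.3, -6.8]
grip_width: 0.0498
```

```bash
cat >> h.py <<'E'
def view(tag):
    """side profile (along the clevis' length direction u, and z) of clevis points near the gripper, from both cameras"""
    a=arm.state(); p=a["eef_pos"]; M=R.from_rotvec(a["eef_rot"]).as_matrix(); y=M[:,1]; u=-M[:,2]
    out=[]
    for n in("scene","top"):
        c=shot(n,tag+n[0]); A=cloud(c)-[*p[:2],0]; A=A.reshape(-1,3); g=c["pixels"].reshape(-1,3).astype(int)
        ok=(g.max(1)-g.min(1)<30)&(abs(A[:,:2]@y[:2])<.0245)&(abs(A[:,:2]@u[:2])<.085)&(A[:,2]>.004)&(A[:,2]<.115)&(g.mean(1)>60)
        q=np.c_[A[ok,:2]@u[:2],A[ok,2],A[ok,:2]@y[:2]]*1000; out.append(q); print(n,len(q))
        I=np.full((130,180),255,np.uint8); I[129-q[:,1].astype(int).clip(0,129),(q[:,0]+90).astype(int).clip(0,179)]=0
        cv2.imwrite(f"pics/{tag}_prof_{n}.png",I)
        for z in range(5,115,10):
            s=q[abs(q[:,1]-z)<5]
            if len(s)>4: print(z,"u %.0f..%.0f n%d"%(*np.percentile(s[:,0],[3,97]),len(s)),end="; ")
        print()
    return out
E
python3 -c "
from h import *
go([.4896,.2014,.028],-94.5); view('a')
p=cv2.imread('pics/as.png')[170:310,290:450];cv2.imwrite('pics/as_c.png',cv2.resize(p,None,fx=4,fy=4))"
```

```text
t 3.90 pos [0.5108 0.1979 0.0527] yaw -94.5 q [ 0.3   0.5   1.68 -0.    0.96  1.95] F [-1.3  0.3 -6.8] w 0.0498
inc [24.7 -1.9 21.4] 0.0
scene 843
25 u -14..54 n21; 35 u 21..55 n31; 45 u 18..55 n37; 55 u 44..55 n21; 65 u 45..55 n30; 75 u 43..56 n29; 85 u 48..56 n60; 95 u -13..53 n612; 
top 7
95 u 41..53 n5;
```

View pics/as_c.png

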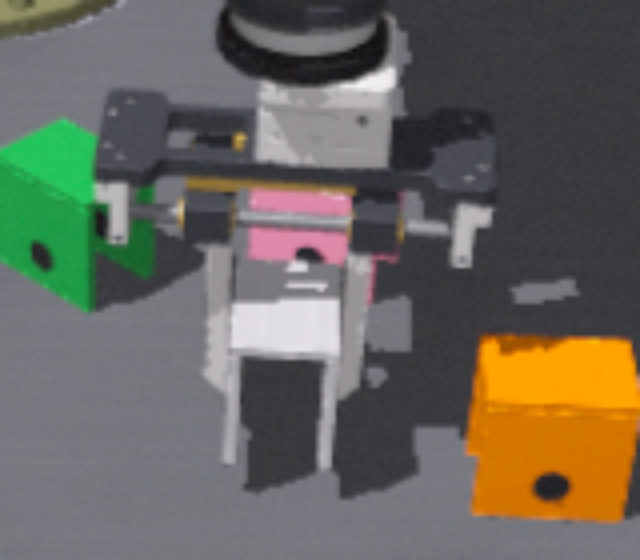

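The clevis came up level at (285,330) without pivoting, so 8 N is too stiff. I'll set it down and regrip nearer its end with less squeeze.

step_arm --increments '[0.3,10,0,0,0,0.3,18,0,0,0,0.3,21,0,0,0,0.3,23,0,0,0,0.3,23.5,0,0,0]'

```text
t: 4.62
eef_pos: [0.5103, 0.1981, 0.0296]
eef_rot: [-2.182, 0.085, 2.181]
wrist_force: [-7.5, -2.2, 8.3]
grip_width: 0.05
```

step_arm --increments '[0.7,0,0,0,0,0.7,0,0,0,0,0.7,2,0,9,0,0.7,2,0,9,0,0.3,2,0,9,0]' --squeeze 4

```text
t: 5.25
eef_pos: [0.5013, 0.1987, 0.027]
eef_rot: [-2.182, 0.085, 2.181]
wrist_force: [0.3, -0.7, -0.2]
grip_width: 0.0588
```

step_arm --increments '[0.3,0,0,0,0,0.3,0,0,0,0,0.3,-4,0,-1,0,0.3,-8,0,-2,0,0.3,-12,0,-4,0]'

```text
t: 5.88
eef_pos: [0.5053, 0.1982, 0.0391]
eef_rot: [-2.181, 0.086, 2.182]
wrist_force: [0.4, -0.2, -4.9]
grip_width: 0.0501
```

```bash
python3 -c "
from h import *
go([.4896,.2014,.028],-94.5); view('b')"
```

```text
t 5.88 pos [0.5053 0.1982 0.0391] yaw -94.5 q [ 0.31  0.52  1.7  -0.    0.92  1.96] F [ 0.4 -0.2 -4.9] w 0.0501
inc [11.1 -1.9 15.9] 0.0
scene 901
5 u 14..59 n18; 15 u 19..60 n27; 25 u 37..62 n28; 35 u 50..63 n25; 45 u 55..64 n24; 55 u 60..66 n23; 65 u 47..67 n130; 75 u -2..63 n625; 
top 8
75 u 42..64 n6;
```

step_arm --increments '[0.3,-6,0,-6,0,0.3,-12,0,-12,0,0.3,-18,0,-19,0,0.3,-24,0,-30,0,0.3,-28,0,-41,0]'

```text
t: 6.6
eef_pos: [0.5472, 0.195, 0.0675]
eef_rot: [-2.182, 0.085, 2.181]
wrist_force: [0.2, -0.7, -2.6]
grip_width: 0.0496
```

```bash
python3 -c "
from h import *
go([.5637,.198,.07],-94.5); view('c')"
```

```text
t 6.60 pos [0.5472 0.195  0.0675] yaw -94.5 q [ 0.28  0.54  1.58 -0.    1.02  1.93] F [ 0.2 -0.7 -2.6] w 0.0496
inc [ -2.5  -4.3 -16.2] 0.0
scene 1095
15 u 24..29 n7; 25 u 31..40 n9; 35 u 43..48 n7; 45 u 50..58 n10; 55 u 49..60 n184; 65 u 39..54 n226; 75 u 27..42 n228; 85 u 14..30 n246; 95 u 6..18 n176; 
top 7
55 u 53..61 n5;
```

step_arm --increments '[0.3,-1,0,-8,0,0.3,-2,0,-16,0,0.3,-1,0,-24,0,0.3,1,0,-32,0,0.3,3,0,-40,0]'

```text
t: 7.32
eef_pos: [0.5866, 0.1919, 0.0636]
eef_rot: [-2.181, 0.085, 2.181]
wrist_force: [0.7, -1.4, -1.8]
grip_width: 0.0501
```

```bash
python3 -c "
from h import *
go([.5637,.198,.07],-94.5); view('d')
p=cv2.imread('pics/ds.png')[170:310,290:450];cv2.imwrite('pics/ds_c.png',cv2.resize(p,None,fx=4,fy=4))"
```

```text
t 7.33 pos [0.5866 0.1919 0.0636] yaw -94.5 q [0.26 0.62 1.46 0.   1.06 1.91] F [ 0.7 -1.4 -1.8] w 0.0501
inc [-6.4 -4.3 23.3] 0.0
scene 1128
15 u 39..43 n31; 25 u 37..44 n143; 35 u 35..41 n150; 45 u 31..38 n148; 55 u 27..36 n153; 65 u -37..33 n157; 75 u -28..31 n212; 85 u 8..28 n134; 
top 0
```

View pics/ds_c.png

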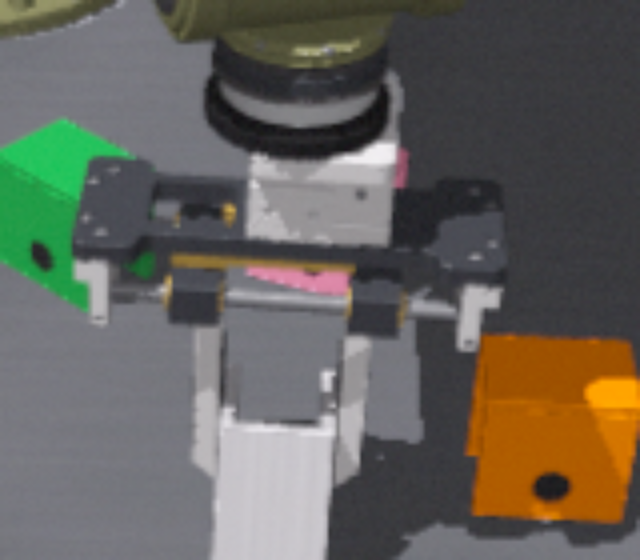

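The clevis is leaning about 14° short of its end face, with its foot toward the camera at (275,480 in the crop). I'll finish this tip and regrip near the leg ends.

step_arm --increments '[0.3,2,0,-5,0,0.3,5,0,-10,0,0.3,8,0,-15,0,0.3,8,0,-16,0,0.3,8,0,-16,0]'

```text
t: 8.05
eef_pos: [0.6017, 0.1908, 0.0557]
eef_rot: [-2.181, 0.085, 2.182]
wrist_force: [-3.0, -1.5, -1.4]
grip_width: 0.0503
```

```bash
python3 -c "
from h import *
go([.5787,.192,.043],-94.5); view('e')
c=load('top0');print('hammer',onplane(c,[[293,183],[293,192],[240,192],[343,190]],.015))"
```

```text
t 8.05 pos [0.6017 0.1908 0.0557] yaw -94.5 q [0.25 0.66 1.42 0.   1.06 1.9 ] F [-3.  -1.5 -1.4] w 0.0503
inc [12.7  0.6 23. ] 0.0
scene 1004
5 u 26..31 n77; 15 u 26..30 n103; 25 u 26..31 n118; 35 u 25..31 n116; 45 u -15..31 n134; 55 u -13..30 n128; 65 u -36..31 n206; 75 u -36..30 n122; 
top 0

hammer [[0.72410397 0.16902077 0.015     ]
 [0.7026523  0.16911662 0.015     ]
 [0.70384715 0.29195136 0.015     ]
 [0.70639509 0.05288129 0.015     ]]
```

step_arm --increments '[0.7,0,0,0,0,0.7,0,0,0,0,0.7,6,0,12,0,0.7,13,0,25,0,0.7,13,0,25,0]'

```text
t: 8.78
eef_pos: [0.5766, 0.1928, 0.0428]
eef_rot: [-2.181, 0.085, 2.182]
wrist_force: [-0.0, 0.9, -0.4]
grip_width: 0.066
```

step_arm --increments '[0.3,0,0,0,0,0.3,0,0,0,0,0.3,0,0,0,0,0.3,-6,0,0,0,0.3,-12,0,0,0]' --squeeze 35

```text
t: 9.4
eef_pos: [0.5766, 0.1926, 0.0548]
eef_rot: [-2.18, 0.086, 2.183]
wrist_force: [0.4, 0.1, -6.6]
grip_width: 0.0499
```

```bash
python3 -c "
from h import *
go([.5787,.192,.043],-94.5); view('f')"
```

```text
t 9.40 pos [0.5766 0.1926 0.0548] yaw -94.5 q [0.26 0.61 1.5  0.   1.03 1.91] F [ 0.4  0.1 -6.6] w 0.0499
inc [11.8  0.4 -2.1] 0.0
scene 1061
15 u 50..55 n93; 25 u 50..54 n115; 35 u 50..54 n111; 45 u 50..55 n127; 55 u 50..55 n122; 65 u -3..54 n137; 75 u 6..55 n145; 85 u -14..54 n211; 
top 0
```

step_arm --increments '[0.3,-10,35,17,0,0.3,-10,75,36,0,0.3,-10,110,53,0,0.3,-10,130,63,0,0.3,-10,138,66,0]'

```text
t: 10.12
eef_pos: [0.5, 0.0595, 0.0651]
eef_rot: [-2.181, 0.086, 2.181]
wrist_force: [-0.5, -0.0, -5.9]
grip_width: 0.0497
```

step_arm --increments '[0.3,6,0,0,0,0.3,12,0,0,0,0.3,17,0,0,0,0.3,20,0,0,0,0.3,22.5,0,0,0]'

```text
t: 10.75
eef_pos: [0.5005, 0.0605, 0.0432]
eef_rot: [-2.181, 0.085, 2.182]
wrist_force: [-20.5, -1.1, 36.3]
grip_width: 0.0496
```

```bash
python3 -c "
from h import *
go([.5,.06,.043],-94.5); view('g')"
```

```text
t 10.75 pos [0.5005 0.0605 0.0432] yaw -94.5 q [0.05 0.44 1.81 0.   0.89 1.7 ] F [-20.5  -1.1  36.3] w 0.0496
inc [0.2 0.6 0.4] 0.001
scene 960
5 u 14..55 n64; 15 u 19..55 n117; 25 u 48..54 n98; 35 u -11..55 n124; 45 u -8..55 n120; 55 u -5..55 n147; 65 u -10..55 n188; 75 u -8..54 n102; 
top 10
5 u 73..83 n10;
```

step_arm --increments '[0.3,-1,0,0,0,0.3,-1,0,0,0,0.3,-5,0,-4,0,0.3,-10,0,-8,0,0.3,-14,0,-14,0]' --squeeze 4

```text
t: 11.48
eef_pos: [0.5148, 0.0592, 0.0569]
eef_rot: [-2.182, 0.085, 2.181]
wrist_force: [-1.9, 1.0, -2.5]
grip_width: 0.05
```

step_arm --increments '[0.3,-5,0,-7,0,0.3,-9,0,-15,0,0.3,-12,0,-23,0,0.3,-14,0,-32,0,0.3,-14,0,-41,0]'

```text
t: 12.1
eef_pos: [0.5562, 0.056, 0.0708]
eef_rot: [-2.182, 0.085, 2.181]
wrist_force: [-0.6, 2.1, 0.7]
grip_width: 0.0501
```

```bash
python3 -c "
from h import *
go([.5,.06,.043],-94.5); view('i')"
```

```text
t 12.10 pos [0.5562 0.056  0.0708] yaw -94.5 q [0.03 0.5  1.64 0.   1.   1.68] F [-0.6  2.1  0.7] w 0.0501
inc [27.8  0.4 56.4] 0.0
scene 587
5 u -16..30 n13; 15 u -17..15 n22; 25 u -20..25 n35; 35 u -35..33 n45; 45 u -40..45 n65; 55 u -38..46 n156; 65 u -30..37 n74; 75 u -20..28 n70; 85 u -12..17 n63; 95 u -6..7 n43; 
top 2
```

step_arm --increments '[0.3,0,0,-8,0,0.3,1,0,-16,0,0.3,3,0,-24,0,0.3,7,0,-32,0,0.3,12,0,-38,0]'

```text
t: 12.82
eef_pos: [0.5941, 0.0529, 0.0583]
eef_rot: [-2.183, 0.085, 2.18]
wrist_force: [2.5, 1.1, 1.2]
grip_width: 0.0497
```

```bash
python3 -c "
from h import *
go([.5,.06,.043],-94.5); view('j')
p=cv2.imread('pics/js.png')[180:320,220:380];cv2.imwrite('pics/js_c.png',cv2.resize(p,None,fx=4,fy=4))"
```

```text
t 12.82 pos [0.5941 0.0529 0.0583] yaw -94.5 q [ 0.03  0.59  1.53 -0.    1.02  1.68] F [2.5 1.1 1.2] w 0.0497
inc [15.2  0.3 94.4] 0.0
scene 847
5 u -42..-21 n68; 15 u -27..27 n284; 25 u -35..27 n123; 35 u -39..24 n64; 45 u -41..22 n61; 55 u -43..19 n56; 65 u -50..17 n67; 75 u -46..15 n87; 85 u -3..13 n37; 
top 0
```

View pics/js_c.png

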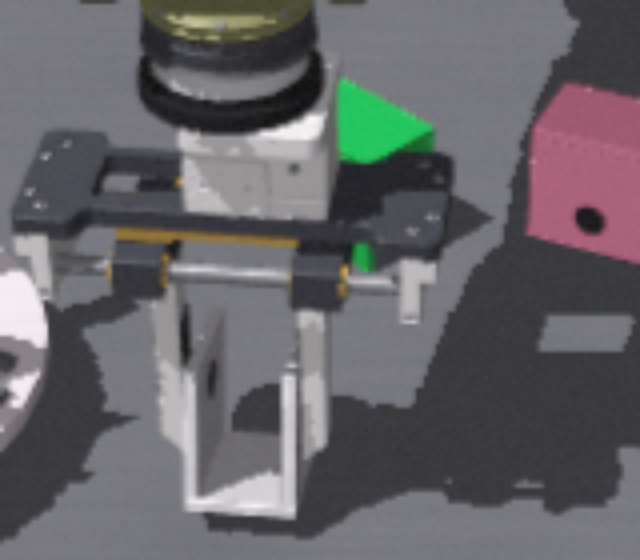

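It is upright, legs up, with the front edge at (240,510 in the crop) still about 14° high. I'll finish the arc, then release.

step_arm --increments '[0.3,4,0,-5,0,0.3,8,0,-9,0,0.3,12,0,-12,0,0.3,13,0,-13,0,0.3,13,0,-13,0]'

```text
t: 13.55
eef_pos: [0.6061, 0.0519, 0.0454]
eef_rot: [-2.181, 0.086, 2.182]
wrist_force: [0.6, -0.6, 1.5]
grip_width: 0.0502
```

step_arm --increments '[0.7,0,0,0,0,0.7,0,0,0,0,0.7,0,0,0,0,0.7,-15,0,0,0,0.7,-15,0,0,0]'

```text
t: 14.18
eef_pos: [0.607, 0.0521, 0.0622]
eef_rot: [-2.184, 0.085, 2.178]
wrist_force: [0.4, -0.3, -0.2]
grip_width: 0.0658
```

```bash
python3 -c "
from h import *
go([.5,.06,.043],-94.5); view('k')"
```

```text
t 14.18 pos [0.607  0.0521 0.0622] yaw -94.5 q [0.03 0.6  1.49 0.   1.04 1.67] F [ 0.4 -0.3 -0.2] w 0.0658
inc [ 18.9   0.4 107.3] 0.0
scene 1031
5 u -51..16 n474; 15 u -47..16 n67; 25 u -48..16 n71; 35 u -51..17 n70; 45 u -46..16 n67; 55 u -47..16 n59; 65 u -51..16 n136; 75 u -51..14 n87; 
top 0
```

step_arm --increments '[0.7,0,0,9,0,0.7,3,0,18.5,0,0.7,7,0,18.5,0,0.3,7,0,18.5,0,0.3,7,0,18.5,0]' --squeeze 35

```text
t: 14.9
eef_pos: [0.5879, 0.0534, 0.0534]
eef_rot: [-2.182, 0.085, 2.181]
wrist_force: [0.1, 2.4, -4.8]
grip_width: 0.0498
```

step_arm --increments '[0.3,0,0,0,0,0.3,0,0,0,0,0.3,-5,0,0,0,0.3,-30,0,0,0,0.3,-70,0,0,0]'

```text
t: 15.52
eef_pos: [0.5866, 0.0534, 0.1228]
eef_rot: [-2.177, 0.086, 2.186]
wrist_force: [0.7, 0.5, -6.4]
grip_width: 0.0496
```

```bash
python3 - <<'E'
from h import *
go([.476,-.188,.225],-80.8); view('l')
c=load("top0"); g=c["pixels"].min(2)[265:320,425:490]
m=cv2.threshold(cv2.resize(g,None,fx=4,fy=4,interpolation=cv2.INTER_CUBIC),185,255,cv2.THRESH_BINARY_INV)[1]
n,l,st,ce=cv2.connectedComponentsWithStats(m)
for i in range(1,n):
    if st[i,4]>30:
        p=(ce[i]+.5)/4-.5+[425,265]; print(p.round(1),st[i,4],onplane(c,p,.052)[0].round(4))
s=load("scene0"); 
print(proj(s,[[.476,-.188,.047],[.481,-.0905,.13],[.55,-.176,.057]]).round(1))
E
```

```text
t 15.53 pos [0.5866 0.0534 0.1228] yaw -94.5 q [0.03 0.49 1.51 0.   1.14 1.68] F [ 0.7  0.5 -6.4] w 0.0496
inc [-101.7  249.4   91.8] -0.239
scene 793
75 u -32..35 n542; 85 u -32..35 n72; 95 u -28..35 n72; 105 u -29..35 n69; 
top 5

[450.4 268.7] 605 [ 0.5171 -0.1795  0.052 ]
[465.9 272.1] 537 [ 0.509  -0.2137  0.052 ]
[438.  277.5] 586 [ 0.498  -0.1509  0.052 ]
[471.4 297.1] 585 [ 0.4538 -0.2232  0.052 ]
[461.9 313.2] 11335 [ 0.4191 -0.2004  0.052 ]
[443.2 302.5] 615 [ 0.4432 -0.1601  0.052 ]
[458.8 306.1] 733 [ 0.4347 -0.1942  0.052 ]
[[165.5 244.5]
 [209.2 211.5]
 [160.8 263.5]]
```

step_arm --increments '[0.3,-50,0,0,0,0.3,-100,15,6,0,0.3,-102,60,22,-0.08,0.3,-102,110,40,-0.16,0.3,-102,155,57,-0.248]'

```text
t: 16.25
eef_pos: [0.5174, -0.0979, 0.2237]
eef_rot: [2.129, 0.185, -2.134]
wrist_force: [-0.2, -0.2, -6.3]
grip_width: 0.0498
```

```bash
python3 -c "
from h import *
go([.4765,-.188,.225],-80.3)"
```

```text
t 16.25 pos [ 0.5174 -0.0979  0.2237] yaw -80.1 q [-0.26  0.25  1.59 -0.    1.3   1.14] F [-0.2 -0.2 -6.3] w 0.0498
inc [-1.2 81.7 55.8] 0.003
```

step_arm --increments '[0.3,0,40,28,0,0.3,0,81.7,55.8,0,0.3,35,81.7,55.8,0,0.3,70,81.7,55.8,0,0.3,100,81.7,55.8,0]'

```text
t: 16.88
eef_pos: [0.4766, -0.1863, 0.1226]
eef_rot: [2.131, 0.183, -2.136]
wrist_force: [0.3, 0.6, -6.7]
grip_width: 0.0492
```

step_arm --increments '[0.3,0,0,0,0,0.3,0,0,0,0,0.3,0,0,0,0,0.3,0,0,0,0,0.3,0,0,0,0]'

```text
t: 17.5
eef_pos: [0.4777, -0.1866, 0.1258]
eef_rot: [2.133, 0.181, -2.132]
wrist_force: [-0.3, 0.7, -6.0]
grip_width: 0.0497
```

```bash
python3 -c "
from h import *
go([.4765,-.188,.1004],-80.3); q=view('m')[0]
f=q[(q[:,1]<60)&(q[:,1]>20)]
c=load('ms');p=cv2.imread('pics/ms.png')[190:310,80:260];cv2.imwrite('pics/ms_c.png',cv2.resize(p,None,fx=4,fy=4,interpolation=2))
p=cv2.imread('pics/mt.png')[235:325,400:520];cv2.imwrite('pics/mt_c.png',cv2.resize(p,None,fx=5,fy=5,interpolation=2))"
```

```text
t 17.50 pos [ 0.4777 -0.1866  0.1258] yaw -80.3 q [-0.44  0.33  1.74  0.    1.08  0.96] F [-0.3  0.7 -6. ] w 0.0497
inc [25.4  1.2  1.4] 0.001
scene 1166
45 u -43..44 n266; 55 u 39..83 n229; 75 u -32..36 n367; 85 u -31..35 n128; 95 u -31..35 n74; 105 u -33..36 n66; 
top 572
5 u -80..-59 n9; 45 u -54..80 n221; 55 u -46..84 n317; 65 u 59..84 n21;
```

View pics/ms_c.png

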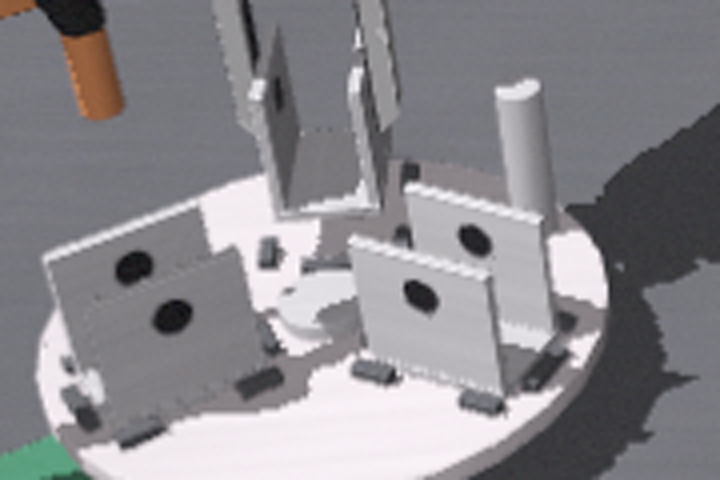

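```bash
python3 - <<'E'
from h import *
c=load('ms'); f=lambda u,v,z: onplane(c,[[80+u/4-.4,190+v/4-.4]],z)[0].round(4)
print("blocks", f(268,250,.0505),f(403,237,.0505),f(325,264,.0505))
print("foot bottom front corners",f(277,219,.0724),f(381,212,.0724))
a=arm.state(); M=R.from_rotvec(a["eef_rot"]).as_matrix(); y=M[:,1];u=-M[:,2]
for s in(1,-1): print("expected",(a["eef_pos"]+.035*u+s*.025*y)[:2].round(4))
n=np.array([.476,-.187]);d=np.radians(9.7);u=np.array([np.cos(d),np.sin(d)]);v=np.array([-u[1],u[0]])
for A,B in((.028,-.032),(.028,.032),(.0417,0)): print("block exp",n+A*u+B*v)
E
```

```text
blocks [ 0.507  -0.2162  0.0505] [ 0.494  -0.1535  0.0505] [ 0.5171 -0.1857  0.0505]
foot bottom front corners [ 0.5113 -0.2067  0.0724] [ 0.5038 -0.1586  0.0724]
expected [ 0.5164 -0.2053]
expected [ 0.5079 -0.156 ]
block exp [ 0.50899136 -0.21382481]
block exp [ 0.49820804 -0.15073979]
block exp [ 0.51710383 -0.17997399]
```

The clevis hangs legs up over the empty nest (foot at crop (325,215), blocks at (268,250) and (403,237)), and the two cameras agree to within about 1 to 2 mm. Lowering.

step_arm --increments '[0.3,5,1.2,1.4,0,0.3,10,1.2,1.4,0,0.3,15,1.2,1.4,0,0.3,18,1.2,1.4,0,0.3,20,1.2,1.4,0]'

```text
t: 18.23
eef_pos: [0.4764, -0.188, 0.1052]
eef_rot: [2.133, 0.182, -2.133]
wrist_force: [0.1, -0.7, -7.1]
grip_width: 0.0498
```

```bash
python3 -c "
from h import *
go([.4765,-.188,.1004],-80.3)"
```

```text
t 18.23 pos [ 0.4764 -0.188   0.1052] yaw -80.3 q [-0.45  0.36  1.75  0.    1.03  0.95] F [ 0.1 -0.7 -7.1] w 0.0498
inc [ 4.8  0.  -0.1] 0.0
```

No contact, and the foot is already between the blocks. Last few millimetres.

step_arm --increments '[0.3,1.5,0,0,0,0.3,2.5,0,0,0,0.3,3.5,0,0,0,0.3,4.3,0,0,0,0.3,4.8,0,0,0]'

```text
t: 18.85
eef_pos: [0.4764, -0.188, 0.1006]
eef_rot: [2.133, 0.182, -2.133]
wrist_force: [0.5, 0.6, -7.2]
grip_width: 0.0498
```

```bash
python3 -c "
from h import *
go([.4765,-.188,.1004],-80.3);view('n')"
```

```text
t 18.85 pos [ 0.4764 -0.188   0.1006] yaw -80.3 q [-0.45  0.36  1.76  0.    1.02  0.95] F [ 0.5  0.6 -7.2] w 0.0498
inc [ 0.2  0.  -0.1] 0.0
scene 1054
45 u -51..79 n50; 55 u -38..82 n632; 65 u -31..36 n69; 75 u -31..36 n73; 85 u -26..36 n65; 95 u -31..37 n60; 105 u -30..36 n65; 
top 567
5 u -81..-58 n12; 45 u -52..75 n209; 55 u -44..84 n305; 65 u 34..84 n35;
```

step_arm --increments '[0.3,0.3,0,0,0,0.3,0.6,0,0,0,0.3,0.9,0,0,0,0.3,1.2,0,0,0,0.3,1.5,0,0,0]'

```text
t: 19.58
eef_pos: [0.4765, -0.1881, 0.1004]
eef_rot: [2.133, 0.181, -2.132]
wrist_force: [-9.4, 2.3, 15.2]
grip_width: 0.0498
```

step_arm --increments '[0.4,-0.7,0,0,0,0.5,-0.7,0,0,0,0.75,-0.7,0,0,0,0.75,-0.7,0,0,0,0.75,-0.7,0,0,0]' --squeeze 3

```text
t: 20.2
eef_pos: [0.4765, -0.188, 0.0998]
eef_rot: [2.133, 0.182, -2.133]
wrist_force: [0.0, 0.8, -0.6]
grip_width: 0.07
```

step_arm --increments '[0.75,-20,0,0,0,0.75,-50,0,0,0,0.75,-85,0,0,0,0.75,-115,0,0,0,0.75,-120,0,0,0]'

```text
t: 20.82
eef_pos: [0.477, -0.1882, 0.2214]
eef_rot: [2.135, 0.18, -2.129]
wrist_force: [0.6, 0.3, 0.1]
grip_width: 0.0709
```

```bash
python3 -c "
from h import *
go([.481,-.0905,.22],-80.3);
q=view('o')
p=cv2.imread('pics/os.png')[190:310,80:260];cv2.imwrite('pics/os_c.png',cv2.resize(p,None,fx=4,fy=4,interpolation=2))
for t in('os','ot'):
    A=cloud(load(t));h=(A[...,2]>.126)&(A[...,2]<.134)&(abs(A[...,0]-.481)<.03)&(abs(A[...,1]+.09)<.03);print(t,h.sum(),A[h].min(0),A[h].max(0),np.median(A[h],0))"
```

```text
t 20.82 pos [ 0.477  -0.1882  0.2214] yaw -80.3 q [-0.45  0.22  1.64  0.    1.28  0.95] F [0.6 0.3 0.1] w 0.0709
inc [  1.3 -95.6 -20.5] 0.0
scene 1088
45 u -51..83 n54; 55 u -39..83 n626; 65 u -30..36 n77; 75 u -31..35 n72; 85 u -30..36 n78; 95 u -33..35 n61; 105 u -29..36 n72; 
top 777
5 u -84..-55 n13; 45 u -52..74 n231; 55 u -43..83 n312; 65 u -32..83 n67; 75 u -36..32 n42; 85 u -34..30 n42; 95 u -36..29 n42; 105 u -33..28 n28; 
os 69 [ 0.47258887 -0.10043704  0.12617474] [ 0.49211259 -0.08082249  0.133573  ] [ 0.48321261 -0.09062151  0.13017736]
ot 90 [ 0.47050214 -0.10128013  0.12611978] [ 0.49087115 -0.08112246  0.13399206] [ 0.48061666 -0.09103266  0.12964079]
```

View pics/os_c.png

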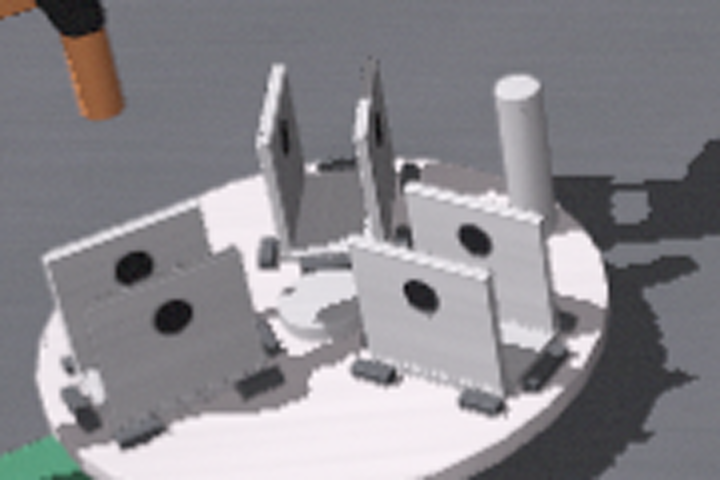

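The clevis sits between the nest's blocks with its legs up (foot at crop (325,245)), and the post is at crop (518,90). Moving to the post.

step_arm --increments '[0.6,0,-30,-7,0.15,0.6,0,-60,-13,0.3,0.6,0,-95,-20.5,0.45,0.6,0,-95,-20.5,0.6,0.6,0,-95,-20.5,0.7]'

```text
t: 21.55
eef_pos: [0.4802, -0.0903, 0.2182]
eef_rot: [-1.919, 0.525, 1.923]
wrist_force: [-1.3, -0.1, -0.4]
grip_width: 0.0563
```

```bash
python3 -c "
from h import *
go([.4815,-.091,.115],-120)"
```

```text
t 21.55 pos [ 0.4802 -0.0903  0.2182] yaw -120.6 q [-0.26  0.17  1.7   0.    1.27  1.84] F [-1.3 -0.1 -0.4] w 0.0563
inc [103.2  -0.2  -1.7] -0.01
```

step_arm --increments '[0.6,30,0,-1.5,0,0.6,65,0,-1.5,0,0.6,90,0,-1.5,0,0.6,100,0,-1.5,0,0.6,103,0,-1.5,0]'

```text
t: 22.18
eef_pos: [0.4816, -0.0916, 0.1162]
eef_rot: [-1.922, 0.522, 1.924]
wrist_force: [-0.9, -0.1, -0.0]
grip_width: 0.0566
```

step_arm --increments '[0.1,0,0,0,0,0.1,0,0,0,0,0.1,0,0,0,0,0.1,0,0,0,0,0.1,0,0,0,0]' --squeeze 25

```text
t: 22.8
eef_pos: [0.4819, -0.0916, 0.1171]
eef_rot: [-1.923, 0.522, 1.923]
wrist_force: [-1.7, 1.5, 3.4]
grip_width: 0.0218
```

```bash
cat >> h.py <<'E'
PV=np.array([.5505,-.1765])
def arc(angs,r=.110,yaws=None):
    """rows (tool mm, turn) to carry the post to the pivot angles angs (deg)"""
    a=arm.state(); M=R.from_rotvec(a["eef_rot"]).as_matrix(); p=a["eef_pos"]; v=p[:2]-PV
    print("post angle %.1f r %.1f yaw %.1f t %.2f F %s w %.4f z %.4f"%(np.degrees(np.arctan2(v[1],v[0]))%360,1e3*np.hypot(*v),np.degrees(np.arctan2(M[1,1],M[0,1]))%360,a["t"],a["wrist_force"].round(1),a["grip_width"],p[2]))
    for g in angs:
        t=np.radians(g); d=np.array([*(PV+r*np.array([np.cos(t),np.sin(t)])),p[2]])-p; print(g,(M.T@d*1000).round(1))
E
python3 -c "
from h import *
arc([133,138,143,148,153])"
```

```text
post angle 128.9 r 109.1 yaw 239.6 t 22.80 F [-1.7  1.5  3.4] w 0.0218 z 0.1171
133 [-0.   7.1  3.3]
138 [-0.  16.4  5.6]
143 [-0.  25.9  7.2]
148 [-0.  35.5  7.9]
153 [-0.  45.   7.7]
```

step_arm --increments '[0.1,0,7,3,-0.05,0.1,0,16,5.5,-0.1,0.1,0,26,7,-0.15,0.1,0,35.5,7.9,-0.2,0.1,0,45,7.7,-0.25]'

```text
t: 23.42
eef_pos: [0.4527, -0.1262, 0.1171]
eef_rot: [-2.073, 0.289, 2.071]
wrist_force: [2.7, 6.5, 1.8]
grip_width: 0.0213
```

```bash
python3 -c "
from h import *
arc([158,163,168,173,178])"
```

```text
post angle 152.8 r 109.9 yaw 254.1 t 23.43 F [2.7 6.5 1.8] w 0.0213 z 0.1171
158 [-0.   9.9  1.6]
163 [-0.  19.5  2.2]
168 [-0.  29.1  1.9]
173 [-0.  38.6  0.9]
178 [-0.1 48.  -1.1]
```

step_arm --increments '[0.1,0,10,1.6,-0.05,0.1,0,19.5,2.2,-0.1,0.1,0,29,1.9,-0.15,0.1,0,38.5,0.9,-0.2,0.1,0,48,-1,-0.25]'

```text
t: 24.05
eef_pos: [0.4398, -0.1733, 0.1171]
eef_rot: [-2.207, 0.031, 2.208]
wrist_force: [-4.7, 1.3, 5.2]
grip_width: 0.0217
```

```bash
python3 -c "
from h import *
arc([183,188,193,198,203])"
```

```text
post angle 178.3 r 110.8 yaw 268.4 t 24.05 F [-4.7  1.3  5.2] w 0.0217 z 0.1171
183 [ 0.   8.9 -1.1]
188 [ 0.  18.4 -2.3]
193 [ 0.  27.8 -4.3]
198 [ 0.  37.  -7.1]
203 [  0.   45.9 -10.7]
```

step_arm --increments '[0.1,0,9,-1.1,-0.05,0.1,0,18.5,-2.3,-0.1,0.1,0,28,-4.3,-0.15,0.1,0,37,-7,-0.2,0.1,0,46,-10.7,-0.25]'

```text
t: 24.68
eef_pos: [0.4491, -0.2189, 0.1171]
eef_rot: [2.104, 0.236, -2.106]
wrist_force: [-4.4, 7.4, 8.5]
grip_width: 0.0215
```

```bash
python3 -c "
from h import *
arc([208,213,218,223,228])"
```

```text
post angle 202.7 r 109.9 yaw 282.7 t 24.68 F [-4.4  7.4  8.5] w 0.0215 z 0.1171
208 [-0.   9.9 -2.2]
213 [-0.  19.1 -5.1]
218 [-0.1 27.9 -8.8]
223 [ -0.1  36.4 -13.3]
228 [ -0.1  44.5 -18.5]
```

step_arm --increments '[0.1,0,10,-2.2,-0.05,0.1,0,19,-5,-0.1,0.1,0,28,-8.8,-0.15,0.1,0,36.5,-13.3,-0.2,0.1,0,44.5,-18.5,-0.25]'

```text
t: 25.3
eef_pos: [0.4775, -0.2589, 0.1171]
eef_rot: [1.959, 0.471, -1.958]
wrist_force: [0.3, 1.6, 3.1]
grip_width: 0.0215
```

```bash
python3 -c "
from h import *
arc([233,238,242,246,249])
c=shot('scene','ps');p=cv2.imread('pics/ps.png')[100:320,0:300];cv2.imwrite('pics/ps_c.png',cv2.resize(p,None,fx=2.6,fy=2.6,interpolation=2))"
```

```text
post angle 228.4 r 110.1 yaw 297.0 t 25.30 F [0.3 1.6 3.1] w 0.0215 z 0.1171
233 [ 0.   8.  -3.6]
238 [ 0.  16.4 -8.1]
242 [  0.   22.9 -12.3]
246 [  0.   29.  -16.9]
249 [  0.   33.4 -20.7]
```

View pics/ps_c.png

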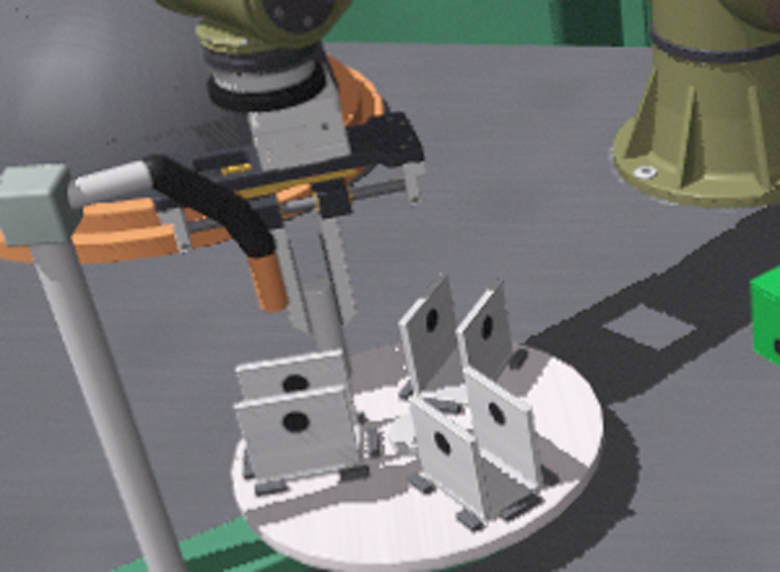

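The gripper holds the post at (325,330), behind the torch (265,285) and clear of it. The clevis is at (290,410), approaching the torch. Last 20°.

step_arm --increments '[0.1,0,8,-3.6,-0.03,0.1,0,16.5,-8,-0.06,0.1,0,23,-12.3,-0.08,0.1,0,29,-17,-0.1,0.1,0,33.4,-20.7,-0.1]'

```text
t: 25.98
eef_pos: [0.5112, -0.2793, 0.1171]
eef_rot: [1.898, 0.557, -1.898]
wrist_force: [-4.3, 0.7, 8.0]
grip_width: 0.022
```

step_arm --increments '[0.1,0,0,0,0,0.1,0,0,0,0,0.5,0,0,0,0,0.6,0,0,0,0,0.6,0,0,0,0]'

```text
t: 26.6
eef_pos: [0.5107, -0.2791, 0.1166]
eef_rot: [1.898, 0.556, -1.899]
wrist_force: [0.7, -0.8, 0.5]
grip_width: 0.048
```

```bash
python3 -c "
from h import *
arc([249])
c=load('top0')
for n in('scene','top'):
    c=shot(n,'r'+n[0]);A=cloud(c);v=A[...,:2]-PV;r=np.hypot(v[...,0],v[...,1]);h=(A[...,2]>.118)&(A[...,2]<.133)&(r>.095)&(r<.126);print(n,h.sum(),np.median(A[h],0),np.degrees(np.arctan2(*np.median(v[h],0)[::-1]))%360)"
```

```text
post angle 248.8 r 110.0 yaw 302.6 t 26.60 F [ 0.7 -0.8  0.5] w 0.0480 z 0.1166
249 [-0.   0.3 -0.3]
scene 160 [ 0.52205426 -0.27512039  0.12485237] 253.9104982716752
top 55 [ 0.56650017 -0.17077259  0.11910683] 19.695285134143877
```

step_arm --increments '[0.6,-20,0,0,0,0.6,-45,0,0,0,0.6,-65,0,0,0,0.6,-70,-20,30,0,0.6,-75,-42,65,0]'

```text
t: 27.32
eef_pos: [0.4325, -0.2786, 0.1919]
eef_rot: [1.898, 0.556, -1.898]
wrist_force: [0.4, -0.9, 1.0]
grip_width: 0.0564
```

step_arm --increments '[0.6,0,-20,32,0,0.6,0,-35,60,0,0.6,0,-35,60,0,0.6,0,-35,60,0,0.6,0,-35,60,0]'

```text
t: 27.95
eef_pos: [0.3646, -0.2816, 0.1917]
eef_rot: [1.898, 0.557, -1.898]
wrist_force: [-0.3, -0.0, -0.6]
grip_width: 0.0563
```

```bash
python3 - <<'E'
from h import *
a=arm.state(); print(a["t"],a["eef_pos"],a["wrist_force"].round(1))
for n in('scene','top'):
    c=shot(n,'z'+n[0]);A=cloud(c);v=A[...,:2]-PV;r=np.hypot(v[...,0],v[...,1])
    h=(A[...,2]>.122)&(A[...,2]<.133)&(r>.09)&(r<.13)&(abs((np.degrees(np.arctan2(v[...,1],v[...,0]))%360)-249)<15)
    q=np.median(v[h],0); print(n,"post",h.sum(),A[h].min(0).round(4),A[h].max(0).round(4),"angle",np.degrees(np.arctan2(q[1],q[0]))%360)
    for name,ang in(("loaded",309),("fixed1",69),("fixed2",189)):
        t=np.radians(ang);u=np.array([np.cos(t),np.sin(t)]);w=np.array([-u[1],u[0]]); al=v@u; ac=v@w
        m=(abs(ac)<.03)&(al>.03)&(al<.12)&(A[...,2]>.06)&(A[...,2]<.13)
        B=np.c_[al[m],ac[m],A[m][:,2]]*1000
        print(name,len(B),"leg top z",np.percentile(B[:,2],98).round(1),"along",np.percentile(B[:,0],[2,98]).round(1),"across",np.percentile(B[:,1],[2,98]).round(1))
for o,(x,y) in dict(hammer=(293,183),brush=(165,280),tin=(184,210),orange=(223,259),pink=(267,341),green=(330,338)).items():
    i=load('top0')['pixels'][y-30:y+30,x-40:x+40].astype(int)-load('zt')['pixels'][y-30:y+30,x-40:x+40]; print(o,(abs(i).max(2)>60).sum(),end=' ')
p=cv2.imread('pics/zs.png')[130:330,0:260];q=cv2.imread('pics/zt.png')[150:350,370:590]
cv2.imwrite('pics/z_c.png',np.hstack([cv2.resize(p,(520,400)),cv2.resize(q,(440,400))])[:,:960][:, :]);cv2.imwrite('pics/z_c.png',cv2.resize(cv2.imread('pics/z_c.png'),(800,333)))
E
```

```text
27.95 [ 0.36459272 -0.28161839  0.19171586] [-0.3 -0.  -0.6]
scene post 73 [ 0.5104 -0.2878  0.1221] [ 0.5258 -0.2665  0.1323] angle 253.22979740421107
loaded 1832 leg top z 117.8 along [ 43.7 110.7] across [-20.2  29.4]
fixed1 1701 leg top z 118.1 along [ 43.1 111.5] across [-26.2  23.7]
fixed2 621 leg top z 118.7 along [ 37.3 107.7] across [-25.2  24.7]
top post 93 [ 0.5026 -0.2882  0.1222] [ 0.5235 -0.2667  0.1327] angle 249.52507855369072
loaded 378 leg top z 121.0 along [ 41.6 108.5] across [-22.8  27. ]
fixed1 562 leg top z 120.0 along [ 42.7 111. ] across [-24.1  25.8]
fixed2 736 leg top z 120.0 along [ 40.9 108. ] across [-25.   25.1]
hammer 0 brush 0 tin 0 orange 4 pink 0 green 0
```

View pics/z_c.png

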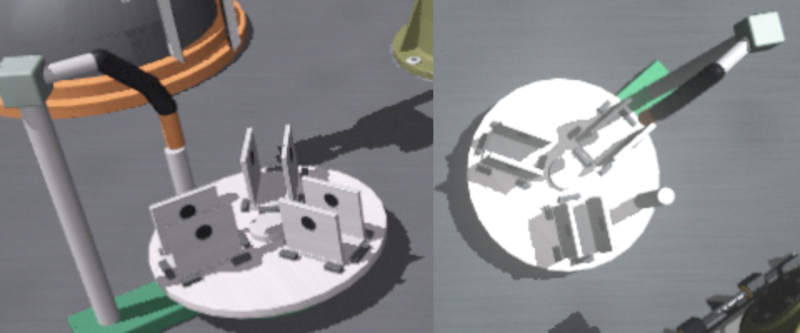

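The picture shows the clevis under the torch, legs up, with the post toward the robot. The post turned 129.3° → 249.5°, which is 120.2°. The leg tops are level with the fixed clevises, the arm touches nothing and the bystanders have not moved. Handing in.

```bash
python3 -c "
from plant import job
print(job.close_job())"
```

```text
the job is handed in; nothing more can be done
None
```

The clevis is standing legs up in the nest under the torch, and the job was handed in at about 28 s of the 72 s allowed.

**What I did:** The tool can only turn about its own axis, so I tipped the clevis over on the bench in a light grip, in two quarter turns. I then lowered it into the empty nest until it touched, gripped the post and led the table round two clicks. After that I released the post and backed the arm away.

**Last checks:**
- **Table:** the top camera shows the post turned 120.2°, to 249.5°. The scene camera read 253.2° for the post. It sees only the near side of the post, so I relied on the top view.
- **Seating:** the clevis's leg tops are within 1 mm of the height of the two fixed clevises (117.8 mm against 118.1 and 118.7 in the scene camera), so it is fully home. It sits about 2 to 5 mm to one side across the nest line I assumed. The nest has 3 mm of play and the cameras are good to about 2 mm.
- **Surroundings:** wrist force was near zero with nothing in contact. The hammer, brush, tin and coloured look-alikes were unchanged in the top view.

**What went wrong on the way:** the first tipping try, at 8 N, lifted the clevis level instead of pivoting it. I set it down and regripped nearer its end at 4 N. The pads slipped a little on the legs during the tips, so I regripped before each next move.

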